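# Close the mini centrifuge, switch it on and start the bench timer

### The job

Start a five-minute spin with the closed fingertips: push the open lid of the mini centrifuge down until it is fully shut, then press in the upper half of the rocker switch on its front to turn it on, then press the wide start bar of the bench timer beside it all the way down and let it come up. Keep strictly to that order, and keep off the timer's three small keys. Only push and press: do not lift, shove or knock the timer or any other thing on the desk.

Things in the scene. Friction and masses are not known exactly. Their poses are not given: they have to be found in the camera images.
- mini_centrifuge: The mini centrifuge: white housing 166 mm deep (x), 150 wide (y), 76 mm high with the lid open, 124 shut, fixed to the desk; holds a round rotor with micro tubes and has one clear blue lid. Origin: centre of its underside; its own -x is its front (rocker side, toward the robot), y to the left, z up.
- mini_centrifuge_lid (a joint): Lid hinge, rad: 0 shut, 1.48 wide open; starts 0.8 to 1.25. Axis along the housing's y through point lid_hinge; the free edge comes toward the front and down as it shuts. Stiff enough to stay where left above about 0.6 rad, sinks slowly by itself below; a push of 1 to 2 N moves it. Wide open, its outer face looks back and up: reach over and push it from behind.
- lid_hinge (a point): Hinge axis of the lid at the middle of the rear rim of the housing: 77.5 mm behind the housing's origin, 83.5 mm up.
- lid_edge (a point): On the lid: middle of the free (front) edge of its outer face. That solid face is 120 mm wide (y), 116 mm long from here toward the hinge, 14 mm thick; lid shut it is level at z = 124 mm and this point lies 124.5 mm in front of the hinge axis and 40.5 mm above it.
- mini_centrifuge_switch (a joint): Rocker of the power switch, rad: about +0.17 off (lower half in, upper half standing out), -0.17 on (upper half in); it turns about a level axis along the housing's y and stays where left; very light. Beyond is a hard stop; stop at 5 to 8 N.
- rocker (a point): Middle of the rocker's front face, 14 mm wide (y), 17 high (z 21 to 38 mm), 90 mm ahead of the housing's origin and 40 mm to -y, 8 mm proud of the front wall. Its pivot is at z = 30 mm, so push it level from the front with the tips at z = 30 to 34 mm: off, its top edge (z = 37 mm) stands out most and meets the finger first; on, the face is upright.
- bench_timer: The bench timer: loose white desk timer 100 mm deep (x), 130 wide (y), 0.25 kg: a low ledge in front (top 17 mm high) with the start bar, behind it a console sloping up to 46 mm with three small keys and the display. Origin: centre of its underside; -x is its front (bar side), y left, z up.
- start_bar (a joint): Travel of the wide start bar, m: 0 up, 0.004 fully down; straight down against a spring (0.6 N at first, 3 N at the bottom, then a hard stop); springs up when released.
- start_top (a point): Centre of the top of the start bar: 22 mm deep (x), 66 mm wide (y), 23.5 mm above the desk when up, 26 mm in front of the timer's origin. The small keys begin 22 mm behind the bar's rear edge.
- set_key0 (a joint): Travel of the left small key of the timer, m: 0 up, 0.002 down. The three keys (20 x 9 mm) stand in a row along y, 36 mm apart, 13 mm behind the timer's origin, at z about 27 mm: keep off.
- set_key1 (a joint): Travel of the middle small key, m: 0 up, 0.002 down: keep off.
- set_key2 (a joint): Travel of the right small key, m: 0 up, 0.002 down: keep off.
- cup_c: Specimen cup with a blue screw lid, 64 mm across and high, on the desk; bystander. Origin: centre of its underside.
- label_roll: White roll of labels, 69 mm across, 41 mm high, behind the centrifuge, left; bystander. Origin: underside.
- pipette: Grey hand pipette lying flat, 238 x 28 x 36 mm, right of the centrifuge; bystander. Origin: underside, at its middle.
- pen_click: Red pen lying flat, 145 mm long, 9 mm high, in front of the centrifuge; bystander.
- keys: Bunch of keys lying flat, 110 x 121 mm, 8 mm high, in front of the centrifuge; bystander.

How it is judged:
By the outcome, as a careful person would: the job done as asked, in the order asked, and still so for the second after the job is handed in, with the robot touching nothing.
It also fails if it takes over 56 s, if anything falls off the work surface, if the arm or the gripper's body presses on something with over 40 N, if the wrist force passes 120 N, or if a joint passes its speed limit or range.

### The arm

A 6-joint arm with a two-finger parallel gripper is mounted at the origin on a cart in front of the work surface, level with it; the furniture and walls round the work are solid. World frame = base frame: x ahead of the robot, y to its left, z up, the work surface at z = 0. Lengths are in m, angles in rad, forces in N, time in s.
With the tool pointing down it reaches from about 0.35 to 0.775 m from the base axis. Payload 7.3 kg.
Tool frame: the origin (TCP) lies on the mounting face of the last link; the fingertips stand 178 mm ahead of it and the grasp point (between the pads) lies 159 mm ahead of it (robot.grip_depth is the distance from the TCP to the grasp point, in m); z points along the fingers, y is the line along which they close (so a half turn about z gives the same grasp; the last joint's range is limited). The gripper opens to 92 mm and grips with 3 to 60 N. Pads are 19 mm wide; open, the fingers measure 130 mm over their backs; the gripper's body (75 mm by 190 mm) begins 47 mm behind the grasp point.
Start: joints at [1.155, 0.342, 1.524, -0, 1.275, -0.146], TCP at [0.14, 0.506, 0.405] pointing down, gripper open.
Joint ranges: [-2.53, 2.53], [-0.77, 2.02], [0.04, 2.7], [-1, 4.14], [0.28, 2.66], [-3.11, 3.11]. Speed limits (rad/s): [2.57, 2.57, 3.14, 3.14, 3.14, 3.14].

### API

Orientations are given as [roll, pitch, yaw] about the fixed x, y, z axes, in that order (R = Rz(yaw) Ry(pitch) Rx(roll)).
In Python, from cell import observe, cams, robot, models gives the robot as it stands.
- The arm moves only by the shell command python3 -m jog 'ROWS' [FORCE]. ROWS is JSON, a list of rows, each a list of 3 entries, a list of its own where there are three numbers: the shift along the tool's x, y, z each as a share of 0.4 m, from -1 to 1, then the turn about the tool's z as a share of pi rad, from -1 to 1, then the closure, from 0 (fully open) to 1 (shut). In form: [[[x, y, z], turn, jaw], ...]. A call has 1 to 12 rows; each row is the pose to reach, as a shift and turn from the pose commanded when the call began, along the tool's axes at that moment, turning the shorter way round; what a row does not reach only later rows make up. A row lasts 1/8 s, in which the tool goes at most 62.5 mm and 10.7 degrees, less where a joint would pass 70% of its speed; a pose out of reach is approached as far as the arm can. A call with a number of a shift or a turn outside -1 to 1 is refused whole. A call with a gripper value outside its range is refused whole. The fingers move at their own pace and stop on an object; FORCE is the grip in N (left out, the last holds). Time passes only in rows, so rows that repeat a pose let the fingers close. It gives the time, the measured TCP pose, the force, the opening and the grip force at its end, in the units of the state.
- observe(): the state, without advancing time (a new reading comes with each control period).
- cams.read_camera(name): name is "scene" or "top"; returns the picture (400x640x3 uint8, red, green, blue); there is no depth.
- cams.camera_model(name): a dict with "camera_matrix" (3x3 intrinsics, pixels), "pose" (4x4, takes a point from camera to world coordinates). Camera axes: x right, y down, z forward; pixel columns grow to the right and rows downward; lengths in m; the calibration is good to about 2 mm. A picture is of the moment at which its call begins. camera_model takes no time and is no camera call.
- robot.hand_in(): hands the job in; it is judged then, once.
Trained networks look in the newest picture that a camera, given by its name, has taken for a name from the list of things; names that differ only in an ending like _2 or _b are one class to them, and where a whole thing is asked for, a point or a joint stands for the part that bears it (a point fixed in the world has none). Each returns a list of dicts, best first, with "confidence" (0 to 1); they miss things now and then, are a little off and sometimes report something else, mostly with a low value. They report only what shows in the picture. A call takes as long as a camera call.
- models.find_in(target, camera): "position" ([x, y, z] in m, in world coordinates, good to about 4 mm: the middle of the surface that is visible of it).
- models.pinpoint(target, camera): "position" ([x, y, z] in m, in world coordinates, good to about 4 mm: a listed point, or the origin of a listed thing).
The state is a dict: "time": time; "qpos": joint angles; "qvel": joint speeds; "joint_efforts": joint torques, N m; "tool_pos": TCP position; "tool_rot": TCP orientation; "contact_force": force on the tool from outside, world axes, zero at the start; "torque": the same for the moment, N m; "opening": finger opening in m; "grip_force": force on a finger pad.
Only numpy, scipy, OpenCV 4.12 (cv2) and the standard library are available. Lean on these libraries where they do the work, as an engineer would, in place of code of your own. Each camera call takes 0.05 s, during which the arm holds its last target. There are 200 camera calls.

## Working session

There is one attempt and no reset: what is moved stays moved. The work goes in short steps, Python scripts to look and compute and a shell command to move; the robot and the scene stay as the last step left them, time stands still between calls to the robot, and variables do not carry over. Pictures are saved under pics/ and viewed, at most 10 in all, crops included, and the job is handed in when it is done.

```bash
ls; mkdir -p pics
cat > h.py <<'E'
from cell import observe,cams,robot,models
import numpy as np,cv2
np.set_printoptions(precision=4,suppress=True)
def pic(c,n):
    im=cams.read_camera(c); cv2.imwrite(f'pics/{n}.png',cv2.cvtColor(im,cv2.COLOR_RGB2BGR)); return im
def proj(c,p):
    m=cams.camera_model(c); T=np.linalg.inv(np.array(m['pose'])); q=T[:3,:3]@np.array(p)+T[:3,3]; u=np.array(m['camera_matrix'])@q; return u[:2]/u[2]
E
python3 - <<'E'
from h import *
s=observe(); print(s['time'],s['tool_pos'],s['tool_rot'],s['opening'])
for c in ('scene','top'):
    pic(c,c+'0'); print(c,np.array(cams.camera_model(c)['pose']))
    for t in ['mini_centrifuge','lid_hinge','lid_edge','rocker','bench_timer','start_top','set_key0','set_key1','set_key2','cup_c','label_roll','pipette','pen_click','keys']:
        r=models.pinpoint(t,c); print(t,[(np.round(x['position'],4).tolist(),round(x['confidence'],2)) for x in r[:2]])
print(observe()['time'])
E
```

```text
pics
0.0 [0.1399 0.5059 0.404 ] [-3.14   -0.0002  2.8718] 0.09166984946242111
scene [[ 0.4639 -0.5203  0.717  -0.1128]
 [-0.8856 -0.2527  0.3896 -0.3417]
 [-0.0215 -0.8157 -0.5781  0.6348]
 [ 0.      0.      0.      1.    ]]
mini_centrifuge [([0.5893, -0.0247, 0.001], 0.63)]
lid_hinge [([0.664, -0.0254, 0.0812], 0.59)]
lid_edge [([0.6292, -0.0226, 0.2113], 0.87)]
rocker [([0.4931, -0.0595, 0.0247], 0.43)]
bench_timer [([0.4477, -0.2651, 0.0032], 0.98)]
start_top []Traceback (most recent call last):
  File "<stdin>", line 6, in <module>
ValueError: it knows: bench_timer, cup, keys, label_roll, lid_edge, lid_hinge, mini_centrifuge, pen_click, pipette, rocker, start_top
```

Run:
```python
from h import *
for c in ('scene','top'):
    pic(c,c+'0')
    for t in ['mini_centrifuge','lid_hinge','lid_edge','rocker','bench_timer','start_top','cup','label_roll','pipette','pen_click','keys']:
        r=models.pinpoint(t,c); print(c,t,[(np.round(x['position'],4).tolist(),round(x['confidence'],2)) for x in r[:2]])
print(np.array(cams.camera_model('top')['pose']),observe()['time'])
```

```text
scene mini_centrifuge [([0.5875, -0.0236, 0.0018], 0.63)]
scene lid_hinge [([0.6624, -0.025, 0.0829], 0.71)]
scene lid_edge [([0.6289, -0.0264, 0.2114], 0.8)]
scene rocker [([0.4524, 0.2722, -0.0047], 0.5), ([0.4936, -0.0611, 0.0273], 0.43)]
scene bench_timer [([0.4494, -0.2662, 0.0022], 0.9)]
scene start_top [([0.4233, -0.2741, 0.0232], 0.56)]
scene cup [([0.4499, 0.2701, -0.0028], 0.64)]
scene label_roll [([0.7455, 0.1086, 0.0009], 0.92)]
scene pipette [([0.6726, -0.2045, -0.0016], 0.73)]
scene pen_click [([0.3751, 0.0997, -0.0037], 0.56)]
scene keys [([0.3847, -0.0609, 0.0039], 0.7)]
top mini_centrifuge [([0.5873, -0.0204, 0.0034], 0.77)]
top lid_hinge []
top lid_edge [([0.6283, -0.0226, 0.2072], 0.91), ([0.372, 0.0975, 0.001], 0.24)]
top rocker []
top bench_timer [([0.4489, -0.269, -0.001], 0.68)]
top start_top [([0.4243, -0.2749, 0.0269], 0.51)]
top cup [([0.4497, 0.2712, 0.0017], 0.79), ([0.3817, -0.0576, 0.0009], 0.35)]
top label_roll [([0.7447, 0.1118, 0.0004], 0.62)]
top pipette [([0.6758, -0.2053, -0.0002], 0.62)]
top pen_click [([0.3715, 0.1016, 0.0018], 0.58), ([0.4475, 0.2728, 0.0026], 0.41)]
top keys [([0.3832, -0.061, 0.0003], 0.68)]
[[-0.0237 -0.9862  0.1637  0.3993]
 [-0.9997  0.0229 -0.0069  0.0256]
 [ 0.0031 -0.1638 -0.9865  1.2011]
 [ 0.      0.      0.      1.    ]] 1.55
```

View pics/scene0.png

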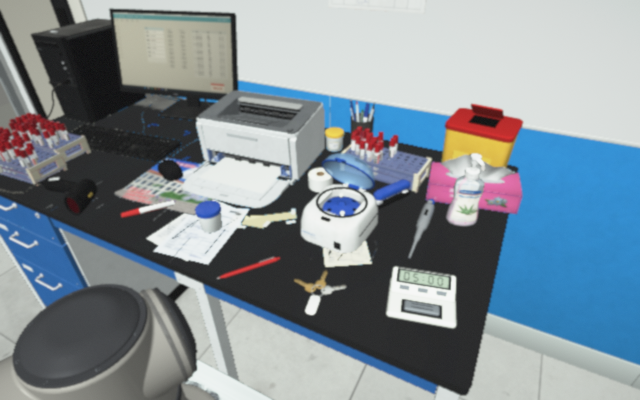

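View pics/top0.png

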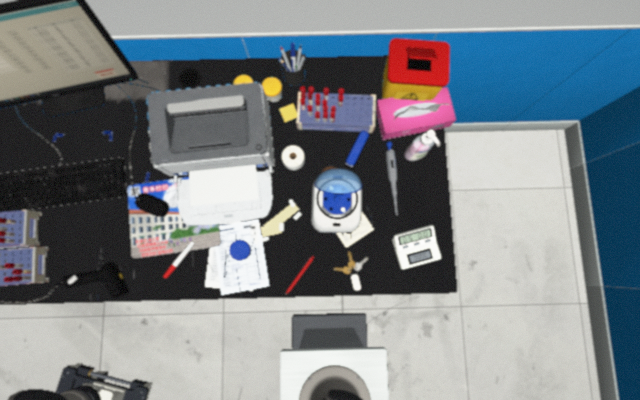

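The scene view shows the centrifuge at about (340,215) with its lid up at (350,170), and the timer at (423,295). The top view puts the centrifuge at (337,205) and the timer at (416,245), turned about +0.2 rad. Both agree with the networks, and the lid works out at about 1.0 rad. I'll close the fingers, rise and travel.

```bash
python3 -m jog '[[[-0.1,-0.05,-0.15],-0.086,1],[[-0.8,-0.46,-0.19],-0.086,1],[[-0.8,-0.46,-0.19],-0.086,1],[[-0.8,-0.46,-0.19],-0.086,1],[[-0.8,-0.46,-0.19],-0.086,1],[[-0.8,-0.46,-0.19],-0.086,1],[[-0.8,-0.46,-0.19],-0.086,1]]' 10
cat >> h.py <<'E'
def shares(target,yaw=None):
    "TCP target (tip = TCP z - .178) -> shares in the tool axes now"
    from scipy.spatial.transform import Rotation as R
    s=observe(); M=R.from_euler('xyz',s['tool_rot']).as_matrix()
    d=M.T@(np.array(target)-s['tool_pos'])/.4
    t=None if yaw is None else -((yaw-s['tool_rot'][2]+np.pi)%(2*np.pi)-np.pi)/np.pi
    print('shares',d,'turn',t)
E
python3 - <<'E'
from h import *
shares([.678,-.024,.48],np.pi)
# timer yaw from the top picture: white body outline
im=cv2.imread('pics/top0.png'); g=im.min(2); x0,y0=385,218; c=(g[y0:275,x0:450]>150).astype(np.uint8)
n,l,st,_=cv2.connectedComponentsWithStats(c); k=1+st[1:,4].argmax()
print(cv2.minAreaRect(np.argwhere(l==k)[:,::-1].astype(np.float32)))
m=cams.camera_model('top');K=np.array(m['camera_matrix']);P=np.array(m['pose'])
r=cv2.boxPoints(cv2.minAreaRect(np.argwhere(l==k)[:,::-1].astype(np.float32)))+[x0,y0]
for u,v in r:
    d=P[:3,:3]@np.linalg.solve(K,[u,v,1]); print(P[:3,3]+d*((.025-P[2,3])/d[2]))
E
```

```text
time: 2.42
tool_pos: [0.4012, 0.2409, 0.481]
tool_rot: [-3.141, 0.001, 3.138]
contact_force: [-0.1, 1.1, -0.7]
opening: 0.0261
grip_force: 0.0
shares [-0.6942 -0.6599  0.0033] turn -0.001103688077224325
((31.761415481567383, 29.230289459228516), (35.23536682128906, 42.70758056640625), 75.0685806274414)
[ 0.4852 -0.1921  0.025 ]
[ 0.5163 -0.3221  0.025 ]
[ 0.4112 -0.3425  0.025 ]
[ 0.3811 -0.2142  0.025 ]
```

```bash
python3 -m jog '[[[-0.694,-0.66,0],0,1],[[-0.694,-0.66,0],0,1],[[-0.694,-0.66,0],0,1],[[-0.694,-0.66,0],0,1],[[-0.694,-0.66,0],0,1],[[-0.694,-0.66,0],0,1],[[-0.694,-0.66,0],0,1],[[-0.694,-0.66,0],0,1]]'
python3 - <<'E'
from h import *
im=pic('scene','s1'); cv2.imwrite('pics/s1c.png',cv2.resize(cv2.cvtColor(im[90:290,200:480],cv2.COLOR_RGB2BGR),None,fx=2.8,fy=2.8))
for c in ('scene','top'):
    for t in ['lid_edge','lid_hinge']:
        if c=='top': cams.read_camera(c)
        print(c,t,[(np.round(x['position'],4),x['confidence']) for x in models.pinpoint(t,c)[:1]])
shares([.678,-.024,.178+.18],np.pi)
H=np.array([.664,.0835]); s=.03
for th in (1.0,.9,.8,.7,.6,.5,.4,.3,.2,.1,0):
    a,b=-.1245+s,.0405
    p=H+[a*np.cos(th)+b*np.sin(th), -a*np.sin(th)+b*np.cos(th)]
    print(th,'tip corner',p,'TCP',p[0]+.0095,p[1]+.178)
E
```

```text
time: 3.42
tool_pos: [0.6772, -0.0208, 0.4799]
tool_rot: [3.141, -0.001, 3.141]
contact_force: [-0.5, 0.5, -0.1]
opening: 0.0006
grip_force: 0.0
scene lid_edge [(array([ 0.6256, -0.0248,  0.2125]), 0.57)]
scene lid_hinge [(array([ 0.6632, -0.0251,  0.0804]), 0.65)]
top lid_edge [(array([ 0.6282, -0.0244,  0.2072]), 0.45)]
top lid_hinge [(array([ 0.674 , -0.2052, -0.0019]), 0.69)]
shares [-0.0036 -0.0113  0.3091] turn 0.0005261949674474321
1.0 tip corner [0.647  0.1849] TCP 0.6565210069801806 0.3629012514520059
0.9 tip corner [0.637  0.1827] TCP 0.6464825978383353 0.3606995966747591
0.8 tip corner [0.6272 0.1795] TCP 0.6367141376481236 0.3575067723185651
0.7 tip corner [0.6178 0.1754] TCP 0.6273132296347423 0.35335468002898357
0.6 tip corner [0.6089 0.1703] TCP 0.6183738045635343 0.34828480613967283
0.5 tip corner [0.6005 0.1643] TCP 0.60998518221483 0.3423478071546573
0.4 tip corner [0.5927 0.1576] TCP 0.6022311789302277 0.33560300360528433
0.3 tip corner [0.5857 0.1501] TCP 0.5951892701474145 0.32811778733908364
0.2 tip corner [0.5794 0.142 ] TCP 0.5889298162912027 0.31996694816270355
0.1 tip corner [0.574  0.1332] TCP 0.5835153597554231 0.3112319265668853
0 tip corner [0.5695 0.124 ] TCP 0.579 0.302
```

View pics/s1c.png

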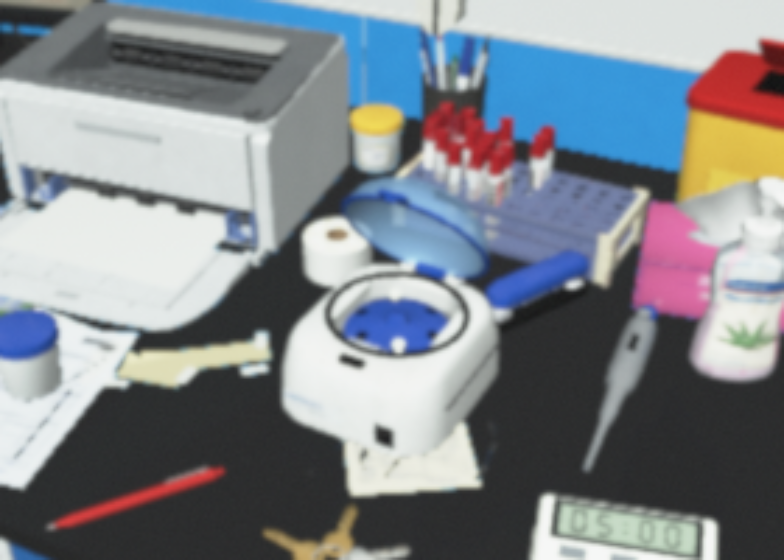

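The crop shows the lid still up at crop (415,230), with the space behind it clear, and the rocker dark at crop (384,436). The arm isn't visible in the crop, so I'll check where it should appear before descending.

Run:
```python
from h import *
print(proj('scene',[.677,-.02,.302]),proj('scene',[.677,-.02,.45]),proj('scene',[.629,-.024,.21]),proj('scene',[.494,-.06,.03]),proj('top',[.677,-.02,.302]))
a=pic('scene','s2'); b=pic('top','t2'); cv2.imwrite('pics/both2.png',np.hstack([cv2.resize(cv2.cvtColor(x,cv2.COLOR_RGB2BGR),(400,250)) for x in (a,b)]))
```

```text
[356.8991  99.8812] [359.5873  29.0958] [348.7468 146.3701] [337.0376 246.5486] [337.7605 150.3116]
```

View pics/both2.png

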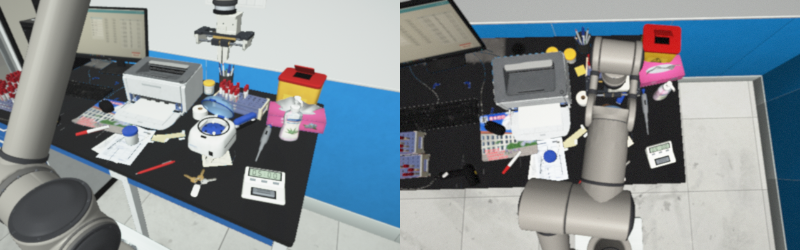

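The view shows the closed tips at about (223,62) in the half-size scene picture, i.e. (357,99), matching the projection. They are clear above and behind the lid, with the body wide along y. Descending behind the lid.

```bash
python3 -m jog '[[[-0.004,-0.01,0.15],0,1],[[-0.004,-0.01,0.29],0,1],[[-0.004,-0.01,0.29],0,1],[[-0.004,-0.01,0.29],0,1]]'
python3 - <<'E'
from h import *
for x,z in [(.6565,.363),(.6465,.3607),(.6367,.3575),(.6273,.3534),(.6184,.3483),(.61,.3423),(.6022,.3356),(.5952,.3281),(.5889,.32),(.5835,.3112),(.579,.302)]: shares([x,-.024,z])
E
```

```text
time: 4.38
tool_pos: [0.6792, -0.0245, 0.3675]
tool_rot: [-3.141, 0.004, -3.141]
contact_force: [0.9, -0.0, 0.0]
opening: 0.0004
grip_force: 0.0
shares [0.0567 0.0012 0.011 ] turn None
shares [0.0817 0.0013 0.0167] turn None
shares [0.1063 0.0013 0.0246] turn None
shares [0.1298 0.0013 0.0348] turn None
shares [0.1521 0.0013 0.0474] turn None
shares [0.1732 0.0013 0.0623] turn None
shares [0.1927 0.0013 0.079 ] turn None
shares [0.2103 0.0014 0.0977] turn None
shares [0.2261 0.0014 0.1179] turn None
shares [0.2397 0.0014 0.1398] turn None
shares [0.2511 0.0014 0.1628] turn None
```

```bash
python3 -m jog '[[[0.03,0,0.002],0,1],[[0.057,0,0.002],0,1],[[0.07,0,0.005],0,1],[[0.082,0,0.008],0,1],[[0.094,0,0.012],0,1],[[0.106,0,0.016],0,1],[[0.118,0,0.021],0,1],[[0.13,0,0.026],0,1],[[0.141,0,0.032],0,1],[[0.152,0,0.038],0,1],[[0.152,0,0.038],0,1]]'
python3 - <<'E'
from h import *
pic('scene','s3');print([(x['position'],x['confidence']) for x in models.pinpoint('lid_edge','scene')[:1]])
for x,z in [(.6184,.3483),(.61,.3423),(.6022,.3356),(.5952,.3281),(.5889,.32),(.5835,.3112),(.579,.302)]: shares([x,-.024,z])
im=cv2.imread('pics/s3.png'); cv2.imwrite('pics/s3c.png',cv2.resize(im[40:290,230:480],None,fx=2.2,fy=2.2))
E
```

```text
time: 5.75
tool_pos: [0.6175, -0.0246, 0.3492]
tool_rot: [3.141, -0.001, -3.141]
contact_force: [-0.1, 0.2, -0.1]
opening: 0.0003
grip_force: 0.0
[([0.5841, -0.0234, 0.1884], 0.57)]
shares [-0.0015  0.0015  0.0031] turn None
shares [0.0195 0.0015 0.0181] turn None
shares [0.039  0.0015 0.0348] turn None
shares [0.0565 0.0015 0.0536] turn None
shares [0.0723 0.0015 0.0738] turn None
shares [0.0858 0.0015 0.0958] turn None
shares [0.097  0.0015 0.1188] turn None
```

View pics/s3c.png

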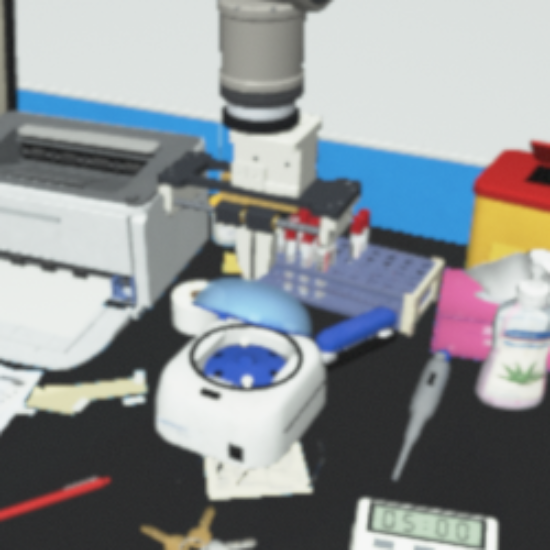

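The crop shows the lid pushed to about 0.6 rad, with its dome at crop (255,305) and the tips behind it at (250,275). The network agrees. Continuing along the arc to shut.

```bash
python3 -m jog '[[[0.01,0,0.01],0,1],[[0.02,0,0.018],0,1],[[0.03,0,0.026],0,1],[[0.039,0,0.035],0,1],[[0.048,0,0.044],0,1],[[0.057,0,0.054],0,1],[[0.065,0,0.064],0,1],[[0.073,0,0.074],0,1],[[0.08,0,0.085],0,1],[[0.086,0,0.096],0,1],[[0.092,0,0.107],0,1],[[0.097,0,0.117],0,1]]'
python3 - <<'E'
from h import *
shares([.579,-.024,.300])
pic('scene','s4');print([(x['position'],x['confidence']) for x in models.pinpoint('lid_edge','scene')[:1]])
E
```

```text
time: 7.35
tool_pos: [0.5788, -0.0245, 0.3024]
tool_rot: [3.141, -0.0, -3.141]
contact_force: [0.1, -0.6, 0.4]
opening: 0.0005
grip_force: 0.0
shares [-0.0004  0.0013  0.0059] turn None
[([0.5412, -0.0206, 0.1276], 0.72)]
```

```bash
python3 -m jog '[[[0,0,0.005],0,1],[[0,0,0.009],0,1],[[0,0,0.013],0,1],[[0,0,0.013],0,1]]'
```

```text
time: 7.95
tool_pos: [0.5787, -0.0244, 0.3018]
tool_rot: [-3.141, 0.003, -3.141]
contact_force: [-10.8, 1.7, 28.4]
opening: 0.0002
grip_force: 14.4
```

Hard stop at tip z = 0.124, so the lid is shut. Retreating up and staging in front of the rocker.

```bash
python3 -m jog '[[[0,0,-0.1],0,1],[[0.1,-0.03,-0.12],0,1],[[0.24,-0.07,-0.12],0,1],[[0.31,-0.09,-0.1],0,1],[[0.31,-0.09,0],0,1],[[0.31,-0.09,0.12],0,1],[[0.31,-0.09,0.21],0,1],[[0.31,-0.09,0.21],0,1],[[0.31,-0.09,0.21],0,1]]'
python3 - <<'E'
from h import *
for c in('scene','top'):
    pic(c,c+'5')
    for t in ('lid_edge','rocker','mini_centrifuge'): print(c,t,[(np.round(x['position'],4),round(x['confidence'],2)) for x in models.pinpoint(t,c)[:2]])
shares([.4865,-.0605,.211],np.pi)
im=cv2.imread('pics/scene5.png'); cv2.imwrite('pics/s5c.png',cv2.resize(im[130:290,270:430],None,fx=3.5,fy=3.5))
E
```

```text
time: 9.07
tool_pos: [0.4556, -0.0607, 0.2146]
tool_rot: [-3.141, 0.001, -3.141]
contact_force: [-0.2, -0.4, -0.4]
opening: 0.0005
grip_force: 0.0
scene lid_edge []
scene rocker []
scene mini_centrifuge [(array([ 0.5844, -0.0214, -0.0017]), 0.58)]
top lid_edge [(array([ 0.5376, -0.0205,  0.1231]), 0.82)]
top rocker []
top mini_centrifuge [(array([ 0.5884, -0.0241,  0.0028]), 0.63)]
shares [-0.0784  0.0002  0.0076] turn 0.0001408313297763186
```

View pics/s5c.png

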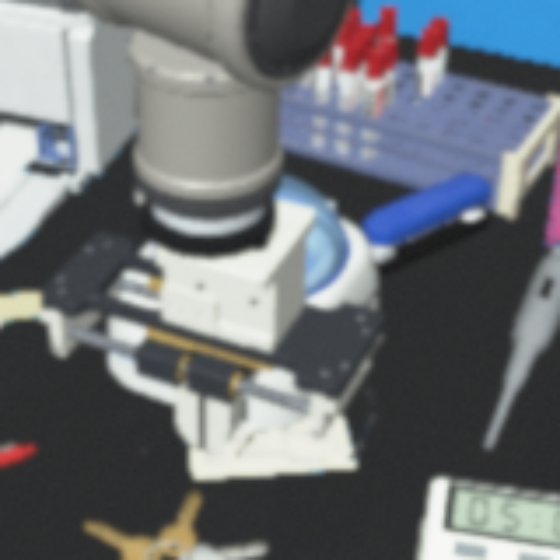

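The crop shows the fingers at about (215,430), in front of the housing's rocker side, with the shut blue lid at (315,235). The top network gives lid_edge z = 0.123, so it is shut. Approaching the rocker.

```bash
python3 -m jog '[[[-0.02,0,0.007],0,1],[[-0.045,0,0.007],0,1],[[-0.06,0,0.007],0,1],[[-0.067,0,0.007],0,1],[[-0.072,0,0.007],0,1],[[-0.072,0,0.007],0,1]]'
```

```text
time: 10.22
tool_pos: [0.4836, -0.0605, 0.2106]
tool_rot: [3.141, -0.001, -3.141]
contact_force: [-1.7, 0.1, 2.4]
opening: 0.0006
grip_force: 1.0
```

```bash
python3 -m jog '[[[-0.004,0,0],0,1],[[-0.004,0,0],0,1],[[-0.004,0,0],0,1]]'; python3 -m jog '[[[-0.003,0,0],0,1],[[-0.003,0,0],0,1],[[-0.003,0,0],0,1]]'
```

```text
time: 10.6
tool_pos: [0.4848, -0.0606, 0.2106]
tool_rot: [3.141, -0.002, -3.141]
contact_force: [-4.5, -1.1, 3.9]
opening: 0.0003
grip_force: 2.6
time: 10.98
tool_pos: [0.4853, -0.0605, 0.2105]
tool_rot: [3.141, -0.004, -3.141]
contact_force: [-7.7, -1.7, 5.9]
opening: 0.0004
grip_force: 4.2
```

7.7 N against a hard stop, with the tool at the expected depth. Backing off and checking the rocker.

```bash
python3 -m jog '[[[0.04,0,0],0,1],[[0.1,0,0],0,1],[[0.12,-0.1,-0.15],0,1],[[0.12,-0.25,-0.25],0,1],[[0.12,-0.4,-0.25],0,1],[[0.12,-0.53,-0.25],0,1],[[0.12,-0.53,-0.25],0,1],[[0.12,-0.53,-0.25],0,1]]'
python3 - <<'E'
from h import *
a=cv2.imread('pics/scene0.png')[205:270,295:385]; pic('scene','s6'); b=cv2.imread('pics/s6.png')[205:270,295:385]
cv2.imwrite('pics/cmp6.png',np.hstack([cv2.resize(x,None,fx=4.4,fy=4.4,interpolation=cv2.INTER_CUBIC) for x in(a,b)]))
print([(x['position'],x['confidence']) for t in('rocker','start_top','bench_timer') for x in models.pinpoint(t,'scene')[:2]])
pic('top','t6');print([(x['position'],x['confidence']) for t in('lid_edge','start_top','bench_timer') for x in models.pinpoint(t,'top')[:2]])
E
```

```text
time: 11.98
tool_pos: [0.4386, -0.2725, 0.3103]
tool_rot: [3.141, -0.0, 3.141]
contact_force: [-0.7, 0.0, 0.1]
opening: 0.0003
grip_force: 0.0
[([0.492, -0.0599, 0.0277], 0.42), ([0.4253, -0.271, 0.0247], 0.93), ([0.4469, -0.2663, 0.0069], 0.94), ([0.3757, 0.1015, -0.0031], 0.31)]
[([0.5411, -0.0179, 0.124], 0.92), ([0.4208, -0.2739, 0.0221], 0.55), ([0.3862, -0.0629, 0.0005], 0.53), ([0.4518, -0.2678, 0.0033], 0.66)]
```

View pics/cmp6.png

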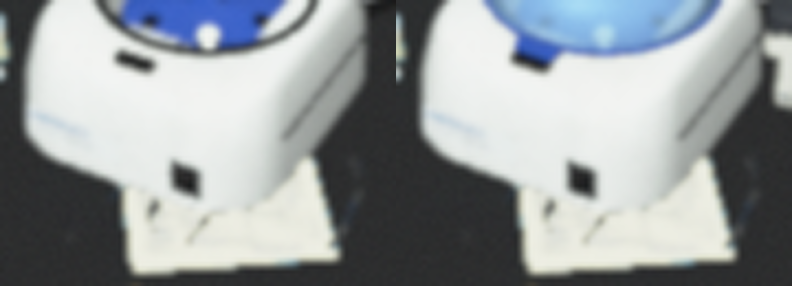

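The pair shows the lid shut at right (605,25). The rocker patch at (582,180) is lighter than before at (185,180), so its face angle has changed. I'll confirm that in numbers while working out the timer approach.

Run:
```python
from h import *
a=cv2.imread('pics/scene0.png',0);b=cv2.imread('pics/s6.png',0); c=cv2.imread('pics/s2.png',0)
for x in (a,c,b): print(x[239:253,332:343])
shares([.4236,-.2733,.178+.035],np.pi+.22)
```

```text
[[234 234 233 233 235 236 237 237 237 237 235]
 [233 227 223 227 232 234 235 236 236 235 235]
 [230 212 181 195 217 225 229 233 234 235 234]
 [229 196 131 121 154 176 198 217 229 233 234]
 [226 184 108  65  77  96 121 162 205 227 233]
 [223 178 100  51  46  46  59 102 168 219 231]
 [227 187 105  48  43  44  44  82 155 214 231]
 [228 193 113  51  38  35  38  81 156 215 231]
 [229 204 140  88  61  41  37  79 155 215 231]
 [230 221 193 158 122  93  76  91 157 215 230]
 [228 227 226 215 192 170 151 136 169 216 230]
 [224 228 229 228 227 223 214 197 206 224 232]
 [225 230 229 228 230 229 225 225 229 232 233]
 [225 230 230 229 228 225 223 229 232 232 227]]
[[235 234 233 233 235 236 237 237 237 237 236]
 [233 227 223 227 232 234 236 236 236 236 235]
 [230 212 183 194 217 225 230 233 235 234 234]
 [229 196 132 121 153 177 197 218 228 233 234]
 [225 185 108  65  79  95 121 161 205 228 233]
 [224 178  99  50  45  46  58 103 169 218 231]
 [227 187 105  48  43  44  42  84 157 215 231]
 [228 194 113  53  37  36  38  80 156 216 231]
 [229 204 141  88  60  42  34  80 156 215 231]
 [230 220 192 158 
[... 235 characters left out ...]
 234 236 237 237 237 236 235]
 [233 227 223 227 232 234 235 236 236 235 235]
 [230 212 183 195 217 224 229 233 234 234 234]
 [229 198 132 124 153 177 197 217 228 233 234]
 [229 194 115  69  81  99 121 162 206 227 233]
 [229 194 113  53  45  49  61 103 168 218 231]
 [229 195 112  51  40  37  39  80 156 215 231]
 [228 193 111  49  37  34  35  80 156 215 231]
 [228 196 126  67  42  37  36  79 155 215 231]
 [229 214 170 125  93  75  63  86 156 215 230]
 [228 224 216 192 169 150 127 123 167 216 230]
 [223 227 226 225 222 215 196 186 203 223 231]
 [224 231 229 227 229 226 222 224 229 232 232]
 [224 230 230 229 228 225 223 228 232 232 227]]
shares [ 0.0383 -0.0034  0.2444] turn -0.06956115934912753
```

The rocker's lower edge moved out and down while its upper left receded, so it is on. Going over the start bar.

```bash
python3 -m jog '[[[0.038,-0.003,0.05],-0.07,1],[[0.038,-0.003,0.15],-0.07,1],[[0.038,-0.003,0.235],-0.07,1],[[0.038,-0.003,0.244],-0.07,1],[[0.038,-0.003,0.244],-0.07,1]]'
python3 - <<'E'
from h import *
shares([.4236,-.2733,.178+.0235],np.pi+.22); shares([.4236,-.2733,.178+.0195],np.pi+.22)
pic('scene','s7'); im=cv2.imread('pics/s7.png'); cv2.imwrite('pics/s7c.png',cv2.resize(im[240:345,350:480],None,fx=4.5,fy=4.5))
E
```

```text
time: 13.0
tool_pos: [0.4239, -0.2739, 0.2138]
tool_rot: [-3.141, 0.001, -2.921]
contact_force: [-0.9, -0.2, -0.1]
opening: 0.0008
grip_force: 0.0
shares [0.0004 0.0017 0.0307] turn 0.00017142875814829195
shares [0.0004 0.0017 0.0407] turn 0.00017142875814829195
```

View pics/s7c.png

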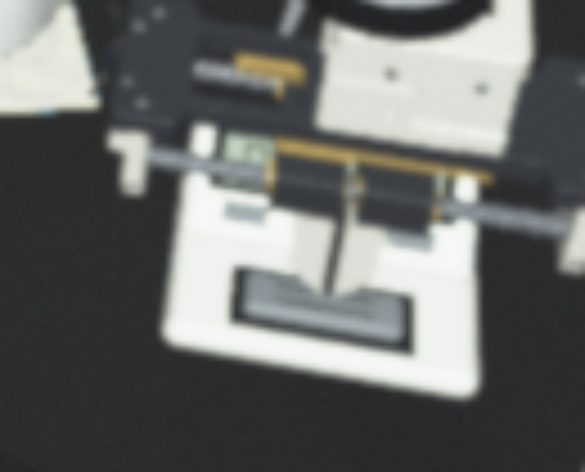

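The crop shows the tips at (330,290), about 12 mm above the bar, whose centre is at (325,310). They are aligned with it and clear of the keys at (245,210) and (410,240). Pressing.

```bash
python3 -m jog '[[[0,0.001,0.02],0,1],[[0,0.001,0.031],0,1],[[0,0.001,0.036],0,1],[[0,0.001,0.041],0,1],[[0,0.001,0.041],0,1],[[0,0.001,0.044],0,1],[[0,0.001,0.044],0,1]]'
```

```text
time: 13.92
tool_pos: [0.4235, -0.2734, 0.1972]
tool_rot: [-3.141, 0.001, -2.921]
contact_force: [-4.2, 2.7, 18.2]
opening: 0.0004
grip_force: 9.0
```

It is bottomed at tip z = 0.019 with 18 N, well past the 3 N spring. Lifting off and checking.

```bash
python3 -m jog '[[[0,0,-0.04],0,1],[[0,0,-0.15],0,1],[[0,0,-0.3],0,1],[[0.05,0,-0.4],0,1],[[0.05,0,-0.4],0,1],[[0.05,0,-0.4],0,1]]'
python3 - <<'E'
from h import *
pic('scene','s8');pic('top','t8')
for t in('lid_edge','bench_timer','start_top'): print(t,[np.round(models.pinpoint(t,c)[0]['position'],4) for c in('scene','top') if models.pinpoint(t,c)])
a=cv2.imread('pics/s6.png');b=cv2.imread('pics/s8.png')
cv2.imwrite('pics/cmp8.png',np.hstack([cv2.resize(x[190:340,310:480],None,fx=2.3,fy=2.3) for x in(a,b)]))
E
```

```text
time: 14.68
tool_pos: [0.4037, -0.2776, 0.3548]
tool_rot: [3.141, -0.0, -2.922]
contact_force: [0.0, 0.1, 0.5]
opening: 0.0005
grip_force: 0.0
lid_edge [array([ 0.5397, -0.0189,  0.1267]), array([ 0.5389, -0.016 ,  0.1216])]
bench_timer [array([ 0.4506, -0.2653,  0.0032]), array([ 0.4504, -0.2687, -0.0009])]
start_top [array([ 0.4239, -0.2733,  0.0235])]
```

View pics/cmp8.png

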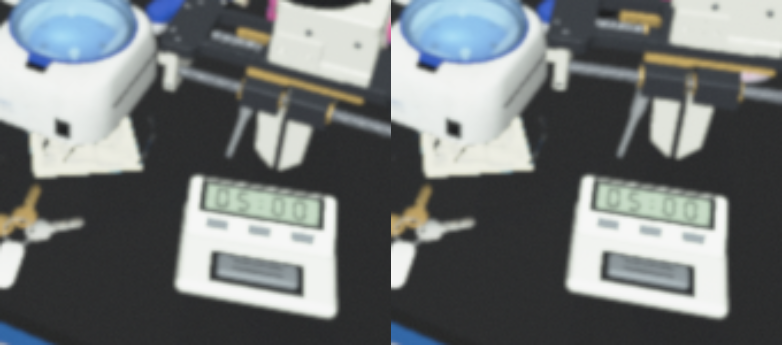

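The before and after crops match: the timer hasn't moved, the bar is up at (648,272), the lid is shut and the arm is clear. Handing in.

```bash
python3 -c "from cell import robot; print(robot.hand_in())"
```

```text
the job is handed in; nothing more can be done
None
```

The job is handed in at about 15 s on the robot's clock: lid pushed fully shut, rocker pressed on, then the timer's start bar pressed to its stop and released, in that order, with nothing else seen to move.

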